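Battery returns desk: shelve the sound cell, lift out the damaged one with tongs

TASK

Sort the two returned battery cells in the grey tray: first stand the sound (plain blue) one in the empty green-outlined bay on the little shelf, square and in line with the row. Then take the orange tongs out of their stand, close them on the scorched red cell and lift it upright, well clear of the tray (about 10 cm above the desk). Finish while still holding it up there with the tongs; never touch the red cell with the gripper itself, and leave the other cells and the things on the desk where they are.

Things in the scene. Friction and masses are not known exactly. Their poses are not given: they have to be found in the camera images.
- sound_cell: the sound returned battery cell, blue box standing in the tray, 52 mm (its x) by 26 mm (its y) by 50 mm tall, with two 10 mm round terminals 4 mm high on top at x = -15 and +15 mm; about 120 g; origin at the centre of its underside, z up
- damaged_cell: the damaged returned battery cell, red box with black scorch marks on top and sides, standing in the same tray, 52 mm (its x) by 26 mm (its y) by 50 mm tall, with two 10 mm round terminals 4 mm high on top at x = -15 and +15 mm; about 120 g; origin at the centre of its underside, z up. To be held across its 26 mm thickness (along its y) by the tongs only
- tray: fixed grey open tray, 130 mm (x) by 200 mm (y), walls 14 mm high and 4 mm thick, floor 4 mm thick; origin at the centre of its underside on the desk. The two cells stand in it about 100 mm apart along y, either way round
- shelf: fixed low plywood shelf, 80 mm deep (x) by 124 mm long (y), top 40 mm above the desk; origin at the centre of its underside on the desk. Three bays side by side along its y, 36 mm apart; two are taken
- bay: the empty bay: a green outline 60 mm (x) by 32 mm (y) painted flat on the shelf top; origin at its centre on the shelf top. A cell stands in it with its x along the bay's x (either way round); next cells, if any, 36 mm off along y, leaving a 10 mm gap on that side. Nothing stands in front of or behind it along x
- row_cell_a: a blue cell already in the row, loose, leave it; 52 mm (its x) by 26 mm (its y) by 50 mm tall, with two 10 mm round terminals 4 mm high on top at x = -15 and +15 mm; about 120 g; origin at the centre of its underside, z up
- row_cell_b: the other blue cell already in the row, loose, leave it; 52 mm (its x) by 26 mm (its y) by 50 mm tall, with two 10 mm round terminals 4 mm high on top at x = -15 and +15 mm; about 120 g; origin at the centre of its underside, z up
- tongs: orange tongs, 70 g, standing upright, tips down, held open by a spring, in their stand. Two flat arms 16 mm wide (along x), one to -y, one to +y, hinged on a pin along x, 138 mm above the tips; nothing rises over 145 mm. z up; origin midway between the open tips, at their lower edges
- tongs_tip (a point): midway between the open jaws, at the tips' lower edges: 51 mm clear between the rubber jaw pads, which are 25 mm tall, at the very tips. Above the pads the arms stand 4 mm further out each, so a 50 mm tall cell fits between them
- tongs_grip (a point): where to squeeze the tongs, along their y: midway between the two black rubber grip sleeves (36 mm tall, 18 mm wide), 45 mm below the hinge and 93 mm above the tips. About 54 mm over the sleeves when open, 47 mm (arms parallel) when closed on a 26 mm thing; each 1 mm here moves the jaws 3 mm
- tongs_arm (a joint): how far the tongs are closed: 0 open, about 0.18 rad closed on 26 mm, 0.32 rad fully shut. The spring needs about 4.5 N at the sleeves to start closing, 9 to 12 N at 26 mm; the jaws get a quarter to a third of the squeeze beyond that, so 30 N or more at the sleeves grips a cell well. Squeezed 2 to 3 mm, the tongs can be carried while still open
- stand: fixed black tongs stand: an upright rectangular pocket, outside 30 mm (x) by 82 mm (y), 56 mm high, inside 22 by 74 mm, floor 6 mm above the desk, on a 90 by 110 mm foot plate; origin at the centre of its underside on the desk. The tongs come out straight up
- mug: white mug, 80 mm across, 92 mm tall, handle to +y; leave it; origin under its centre
- tape: amber tape roll lying flat, 90 mm across, 48 mm high; leave it; origin under its centre
- pen_cup: dark metal pen cup, 76 mm across, pens up to 155 mm high; leave it; origin under its centre
- scanner: hand scanner lying flat, 180 mm long along x, 62 mm wide, 34 mm high; leave it; origin near its middle on the desk
- stapler: green and black stapler, 130 mm along x, 34 mm wide, 45 mm high; leave it; origin under its centre
Mind the look-alikes: they are no part of the job. What is shaped like the stand but pink or yellow is not meant.

How it is judged (in metres and radians):
On the way, in this order (a step that is already met when the one before it is completed fails the run):
1. the sound cell stands released in the empty bay, square and in line with the row (horizontal distance between sound_cell and bay below 0.009 m and z of sound_cell in the frame of bay between -0.004 and 0.004 m and angle between sound_cell's own z axis and vertical below 0.1 rad and angle between the x axis of sound_cell and the x axis of bay, either way round below 0.16 rad and contact force between the fingers and sound_cell below 0.1 N and linear speed of sound_cell below 0.02 m/s), for 0.3 s.
2. the tongs, held by the fingers, are lifted out of their stand (height (world z) of tongs above 0.058 m and contact force between the fingers and tongs above 1 N), for 0.2 s.
At the end, for the whole second after the job is handed in: Sound cell stands released in the bay (9 mm, 0.16 rad), at rest. Damaged cell gripped in the tongs (over 1 N), tongs in the fingers; its underside and the tips over 70 mm above the desk, within 0.35 rad of upright, still, carried by nothing else (all of step 1 and height (world z) of each of damaged_cell, tongs above 0.07 m and angle between damaged_cell's own z axis and vertical below 0.35 rad and linear speed of damaged_cell below 0.03 m/s and contact force between tongs and damaged_cell above 1 N and contact force between the fingers and damaged_cell below 0.1 N and contact force between the fingers and tongs above 1 N and contact force between each of tongs, damaged_cell and tray below 0.1 N and contact force between each of tongs, damaged_cell and stand below 0.1 N and contact force between damaged_cell and shelf below 0.1 N); the arm keeps its last pose, push and grip.
It fails at once if the robot itself touched the damaged cell (only the tongs may) (contact force between any of the fingers, the arm and damaged_cell above 0.3 N).
It fails at once if a cell already in the row was shoved out of place (distance of any of row_cell_a, row_cell_b from where it was at the start of the episode above 0.012 m).
It fails at once if a bystander on the desk was moved or knocked over (distance of any of mug, tape, pen_cup, scanner, stapler from where it was at the start of the episode above 0.03 m).
It also fails if it takes over 58 s, if anything falls off the work surface, if the arm or the gripper's body presses on something with over 40 N, if the wrist force passes 120 N, or if a joint passes its speed limit or range.

ROBOT

A 7-joint arm with a two-finger parallel gripper is mounted at the origin on the work surface. World frame = base frame: x ahead of the robot, y to its left, z up, the work surface at z = 0. Lengths are in mm, angles in rad, forces in N, time in s.
With the tool pointing down it reaches from about 425 to 825 mm from the base axis. Payload 3.6 kg.
Tool frame: the origin (TCP) lies between the finger pads; the fingertips stand 11 mm ahead of it and the grasp point (between the pads) lies 8 mm behind it; z points along the fingers, x is the direction in which the jaws open and shut, and the axes are right-handed (so a half turn about z gives the same grasp; the last joint's range is limited). The gripper opens to 93 mm and grips with 3 to 60 N. Pads are 15 mm wide; open, the fingers measure 128 mm over their backs; the gripper's body (75 mm by 188 mm) begins 65 mm behind the grasp point.
Start: joints at [-1.321, 0.615, -0.013, 1.423, 0.008, 1.103, -0.04], TCP at [177.598, 625.237, 229.64] pointing down, gripper open.
Joint ranges: [-3.12, 3.12], [-0.3, 2.06], [-1.34, 1.32], [0.26, 2.42], [-1.36, 4.5], [0.01, 1.98], [-2.84, 2.84]. Speed limits (rad/s): [2.79, 2.79, 3.14, 3.14, 3.14, 3.14, 3.14].

INTERFACE

Orientations are given as a unit quaternion [w, x, y, z].
In Python, from station import arm, grab_frame gives the robot as it stands.
- The arm moves only by the tool arm_command, never from a script. Its argument "motion" is a list of rows, each a list of 7 numbers: the shift along the tool's x, y, z in mm, then the turn, a rotation vector about the tool's x, y, z in rad, then the opening, from 0 (shut) to 1 (fully open). A call has 1 to 12 rows; each row shifts and turns the pose as measured when the row begins, along the tool's axes as they then stand; what a row does not reach is not made up. A row lasts 1/12 s, in which the tool goes at most 41.7 mm and 7.16 degrees, less where a joint would pass 70% of its speed; a pose out of reach is approached as far as the arm can. A call with a gripper value outside its range is refused whole. The fingers move at their own pace and stop on an object; "squeeze" is the grip in N (left out, the last holds). Time passes only in rows, so rows that do not move let the fingers close. It gives the time, the measured TCP pose, the force and the opening at its end, in the units of the state.
- arm.get_state(): the state, without advancing time (a new reading comes with each control period).
- grab_frame(name): name is "scene" or "top" or "wrist"; returns a dict with "frame" (384x512x3 uint8, red, green, blue), "range_z" (384x512 float32, mm along the optical axis (not along the pixel's ray), 0 where there is no reading), "fovy" (degrees; the focal length in pixels is half the picture's height over the tangent of half this angle, whatever the lens; pixels are square), "cx", "cy" (the principal point, pixels), "eye" and "orientation" of the camera in the world. Camera axes: x right, y up, looking along -z (the intrinsics and any distortion apply to the point x, -y, -z); pixel columns grow to the right and rows downward; lengths in mm; the calibration is good to about 2 mm. A picture is of the moment at which its call begins.
- arm.hand_in(): hands the job in, once; it reports no verdict.
The state is a dict: "time_s": time; "joints": joint angles; "qvel": joint speeds; "joint_efforts": joint torques, N m; "tcp_pos": TCP position; "tool_rot": TCP orientation; "ft_force": force on the tool from outside, world axes, zero at the start; "ft_torque": the same for the moment, N m; "opening": finger opening in mm.
Only numpy, scipy, OpenCV 4.12 (cv2) and the standard library are available. Lean on these libraries where they do the work, as an engineer would, in place of code of your own. Each camera call takes 0.05 s, during which the arm holds its last target.

## Working session

There is one attempt and no reset: what is moved stays moved. The work goes in short steps, Python scripts to look and compute and a tool call to move; the robot and the scene stay as the last step left them, time stands still between calls to the robot, and variables do not carry over. Pictures are saved under pics/ and viewed, and the job is handed in when it is done.

Besides the shell and the picture viewer there is one more tool, called after ">>>" in YAML: its name, and indented under it one key for each argument. arm_command: Moves the arm, as the interface text tells. Its arguments: {"type":"object","properties":{"motion":{"type":"array","items":{"type":"array","items":{"type":"number"}}},"squeeze":{"type":"number"}},"required":["motion"]}

```bash
mkdir -p pics; ls; cat > h.py <<'E'
import numpy as np, cv2
from station import arm, grab_frame
from scipy.spatial.transform import Rotation as R
def rot(q): return R.from_quat([q[1],q[2],q[3],q[0]])
def save(f,n): cv2.imwrite('pics/'+n,cv2.cvtColor(f['frame'],cv2.COLOR_RGB2BGR))
def cloud(f):
    fl=192/np.tan(np.radians(f['fovy'])/2); z=f['range_z']
    v,u=np.mgrid[0:384,0:512]
    P=np.stack([(u-f['cx'])/fl*z,-(v-f['cy'])/fl*z,-z],-1)
    return P@rot(f['orientation']).as_matrix().T+np.array(f['eye'])
E
python3 - <<'E'
from h import *
s=arm.get_state(); print(s)
for n in ["scene","top","wrist"]:
    f=grab_frame(n); save(f,n+'0.png'); np.save(n+'0.npy',f,allow_pickle=True)
    print(n,{k:v for k,v in f.items() if k not in('frame','range_z')}, (f['range_z']==0).mean())
E
```

```text
pics
{'time_s': 0.0, 'joints': array([-1.32048946,  0.61591349, -0.0125831 ,  1.42488777,  0.00814365,
        1.10340776, -0.04041316]), 'qvel': array([ 0.00091998,  0.00023142, -0.00210398,  0.00149763,  0.00025002,
        0.00136494, -0.00040991]), 'joint_efforts': array([-4.14663637e-04, -4.58931684e+01,  2.09100950e-01, -1.65741259e+01,
       -6.10169861e-02,  2.06285989e-02,  2.32262291e-04]), 'tcp_pos': array([177.44666226, 624.5150946 , 228.48866738]), 'tool_rot': array([ 0.00081075,  0.79788448,  0.60280901, -0.00099412]), 'ft_force': array([0.15345062, 0.52262541, 0.1686158 ]), 'ft_torque': array([ 0.06518403, -0.01651599, -0.02061967]), 'opening': 93.17813188209001}
scene {'fovy': 47.60966991985485, 'cx': 255.513340512326, 'cy': 189.2463321031623, 'eye': array([1115.30500247,  400.39189014, 1123.26810209]), 'orientation': array([0.47356575, 0.1371159 , 0.25846704, 0.83074033])} 0.0037892659505208335
top {'fovy': 43.61294322058767, 'cx': 258.5272613518201, 'cy': 192.36306546403992, 'eye': array([ 373.92755812,   41.58945631, 1409.98841428]), 'orientation': array([ 0.71272203,  0.04672473, -0.04910627, -0.6981638 ])} 0.00390625
wrist {'fovy': 65.0936409291662, 'cx': 249.19600429181796, 'cy': 192.58973138914433, 'eye': array([102.48707982, 646.49709387, 384.70740189]), 'orientation': array([ 0.78982981, -0.11204576, -0.0838031 ,  0.59715296])} 0.003987630208333333
```

View pics/scene0.png

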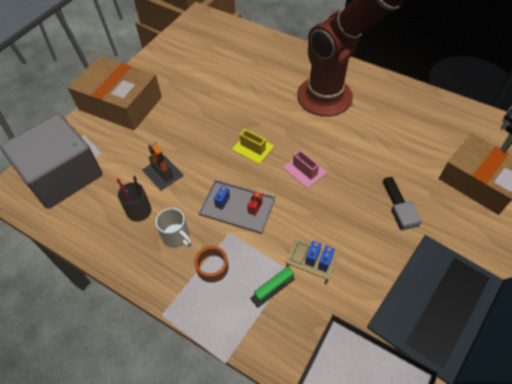

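View pics/top0.png

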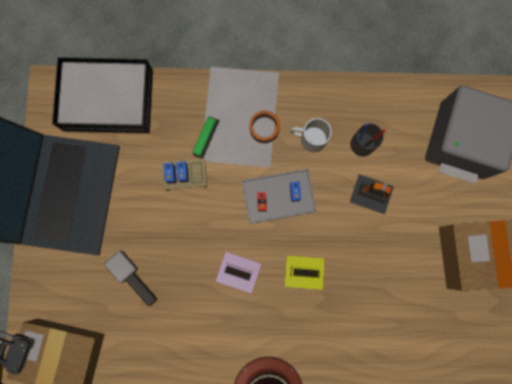

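View pics/wrist0.png

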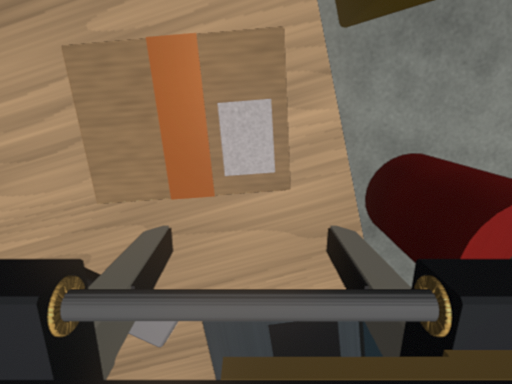

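The top view shows these candidates:
- **Cells:** the sound cell (blue, 295,191) and damaged cell (red, 262,202) are in the tray. The look-alike blue row cells are at (169,173) and (182,172).
- **Bay:** the empty bay is at (198,174).
- **Stand:** the black stand with the tongs is at (373,192). The pink (238,272) and yellow (305,272) stands are decoys.

I choose the blue cell at (295,191), the bay at (198,174) and the black stand at (373,192).

```bash
python3 - <<'E'
from h import *
for n in ['top','scene']:
    f=np.load(n+'0.npy',allow_pickle=True).item(); P=cloud(f)
    fr=f['frame'].astype(int); hsv=cv2.cvtColor(f['frame'],cv2.COLOR_RGB2HSV)
    H,S,V=[hsv[...,i].astype(int) for i in range(3)]
    for nm,m in dict(blue=(H>100)&(H<130)&(S>150)&(V>80),red=((H<6)|(H>174))&(S>150)&(V>80),orange=(H>6)&(H<16)&(S>180)&(V>120),green=(H>50)&(H<75)&(S>120)).items():
        k,l,st,c=cv2.connectedComponentsWithStats(m.astype(np.uint8))
        for i in range(1,k):
            if st[i,4]>20:
                p=P[l==i]; p=p[p[:,2]>-50]
                if len(p)<15: continue
                t=p[p[:,2]>np.percentile(p[:,2],90)-4]
                print(n,nm,c[i].round(),st[i,4],'med',np.median(p,0).round(),'top',((t.max(0)+t.min(0))/2).round(1))
    for (u,v) in ([(100,330-100),(200,300),(330,230),(373,210),(198,174),(260,350-30)] if n=='top' else []): print(u,v,P[v,u].round(1))
f=np.load('top0.npy',allow_pickle=True).item()
cv2.imwrite('pics/crop.png',cv2.cvtColor(cv2.resize(f['frame'][100:235,150:410],None,fx=3,fy=3,interpolation=cv2.INTER_CUBIC),cv2.COLOR_RGB2BGR))
E
```

```text
top blue [182. 171.] 85 med [613. 251.  89.] top [609.7 253.8  92.2]
top blue [170. 172.] 88 med [610. 286.  90.] top [606.2 289.3  91.5]
top blue [295. 190.] 79 med [568. -62.  53.] top [565.1 -65.1  55. ]
top red [261. 196.] 38 med [549.  32.  53.] top [548.5  30.3  57.9]
top red [262. 207.] 28 med [516.  28.  54.] top [519.8  29.6  56.6]
top red [288. 372.] 142 med [ 59. -54.  12.] top [202.2 -17.4 711.5]
top orange [276. 126.] 34 med [758. -11.  47.] top [753.1  -6.9  51.8]
top orange [378. 186.] 43 med [ 573. -282.  133.] top [ 571.5 -287.5  138.1]
top orange [388. 189.] 23 med [ 563. -310.  131.] top [ 564.8 -307.1  136.1]
top orange [501. 253.] 1060 med [ 400. -618.  110.] top [ 398.3 -300.5  759.6]
top green [204. 136.] 338 med [723. 202.  44.] top [723.1 201.1  47.4]
100 230 [444.7 496.1  14.6]
200 300 [250.5 200.8  -0.5]
330 230 [ 459.5 -173.8   -3.3]
373 210 [ 521.2 -301.1   -2.9]
198 174 [610.6 215.   41.4]
260 320 [197.1  27.   -6.2]
scene blue [221. 195.] 86 med [574. -62.  54.] top [570.8 -65.5  55.1]
scene blue [313. 252.] 111 med [619. 259.  90.] top [616.5 257.3  91
[... 178 characters left out ...]
 1.  45. 206.] top [  6.2  45.2 207.7]
scene red [326. 102.] 553 med [45. 41. 13.] top [15.2 -3.9 22.4]
scene red [122. 187.] 31 med [ 725. -292.  116.] top [ 725.6 -294.6  151.6]
scene red [260. 196.] 21 med [521.  38.  54.] top [813.5 216.8 587.9]
scene red [253. 206.] 113 med [558.  37.  49.] top [551.4  32.1  56. ]
scene orange [111.  81.] 441 med [ 405. -619.  111.] top [ 401.6 -619.5  112.6]
scene orange [156. 149.] 50 med [ 575. -284.  132.] top [ 573.9 -289.3  139.6]
scene orange [490. 165.] 607 med [104. 579.  90.] top [570.  506.7 606.1]
scene orange [207. 258.] 134 med [755.   6.  48.] top [762.5  26.4  49.4]
scene green [274. 283.] 414 med [730. 203.  44.] top [893.1 287.6 583.2]
```

View pics/crop.png

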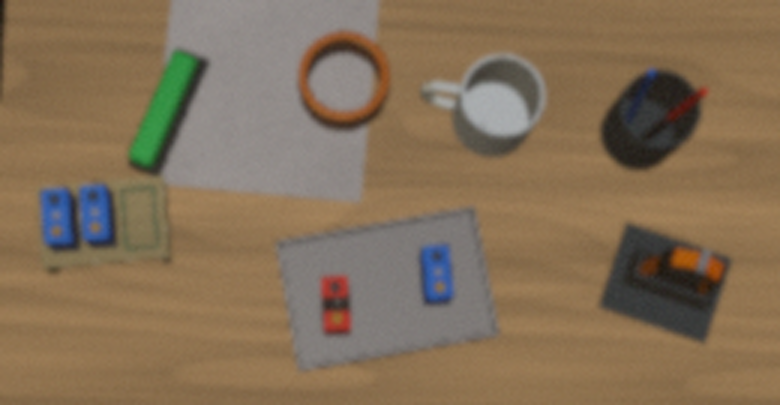

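>>> arm_command:
  motion:
    - [-4,41,0,0,0,0.063,1]
    - [-4,41,0,0,0,0.063,1]
    - [-4,41,0,0,0,0.063,1]
    - [-4,41,0,0,0,0.063,1]
    - [-4,41,0,0,0,0.063,1]
    - [-4,41,0,0,0,0.063,1]
    - [-4,41,0,0,0,0.063,1]
    - [-4,41,0,0,0,0.063,1]
    - [-4,41,0,0,0,0.063,1]
    - [-4,41,0,0,0,0.063,1]
    - [-4,41,0,0,0,0.063,1]
    - [-4,41,0,0,0,0.063,1]

```text
time_s: 1.15
tcp_pos: [533.7, 311.6, 218.3]
tool_rot: [-0.002, 0.965, 0.263, -0.007]
ft_force: [0.6, 0.4, 0.2]
opening: 92.8
```

>>> arm_command:
  motion:
    - [2,32,-3,0,0,0.11,1]
    - [4,32,-3,0,0,0.11,1]
    - [6,32,-3,0,0,0.11,1]
    - [8,32,-3,0,0,0.11,1]
    - [10,20,0,0,0,0.1,1]
    - [0,0,0,0,0,0,1]

```text
time_s: 1.65
tcp_pos: [614.8, 157.7, 228.1]
tool_rot: [0.005, 1.0, -0.028, -0.008]
ft_force: [0.5, -0.9, -0.0]
opening: 93.3
```

```bash
python3 - <<'E'
from h import *
s=arm.get_state(); print(s['tcp_pos'],s['tool_rot'])
f=grab_frame('wrist'); save(f,'w1.png'); np.save('w1.npy',f,allow_pickle=True)
E
```

```text
[614.76634974 157.70397224 228.14776495] [ 0.00534124  0.99957133 -0.02773705 -0.00769949]
```

View pics/w1.png

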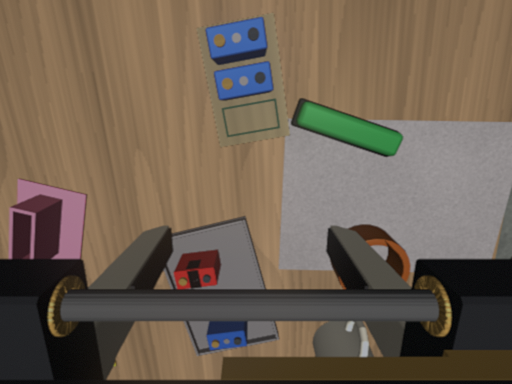

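```bash
python3 - <<'E'
from h import *
f=np.load('w1.npy',allow_pickle=True).item(); P=cloud(f)
hsv=cv2.cvtColor(f['frame'],cv2.COLOR_RGB2HSV);H,S,V=[hsv[...,i].astype(int) for i in range(3)]
def rect(m,nm):
    p=P[m][:,:2].astype(np.float32)
    if len(p)<5: print(nm,'none');return
    (c,sz,a)=cv2.minAreaRect(p); 
    print(nm,len(p),np.round(c,1),np.round(sz,1),round(a,1),'mean',p.mean(0).round(1),'z',np.median(P[m][:,2]).round(1))
Z=P[...,2]
up=np.zeros_like(Z,bool); up[:230,190:300]=1
sh=up&(Z>33)&(Z<47)&(H<45); 
k,l,st,c=cv2.connectedComponentsWithStats(sh.astype(np.uint8)); i=1+np.argmax(st[1:,4]); rect(l==i,'shelf')
b=(H>100)&(H<130)&(S>120)&(V>60)
for nm,(r0,r1) in dict(a=(10,58),b=(60,100)).items():
    w=np.zeros_like(up); w[r0:r1,200:280]=1
    rect(w&(Z>84)&(Z<94)&b,nm)
for (u,v) in [(100,60),(450,60),(120,150),(480,300),(330,60)]: print(u,v,P[v,u].round(1))
cv2.imwrite('pics/w1c.png',cv2.cvtColor(cv2.resize(f['frame'][0:155,190:300],None,fx=5,fy=5,interpolation=cv2.INTER_CUBIC)[:600],cv2.COLOR_RGB2BGR))
hh=hsv[105:135,222:282]; print(hsv[118,250],hsv[104,270],hsv[118,224])
E
```

```text
shelf 4902 [612.3 256.6] [ 79.9 124.2] 6.6 mean [615.4 243.1] z 41.0
a 1444 [607.6 292. ] [50.5 25.4] 6.7 mean [608.2 291.8] z 91.0
b 1286 [611.9 256.3] [50.4 25.3] 6.5 mean [612.4 256.4] z 90.9
100 60 [441.9 294.5   2. ]
450 60 [849.8 271.3   1.4]
120 150 [4.457e+02 1.877e+02 2.000e-01]
480 300 [669.9 191.3 324.1]
330 60 [711.5 279.2   1.1]
[ 21  76 128] [ 20  75 133] [49 51 85]
```

View pics/w1c.png

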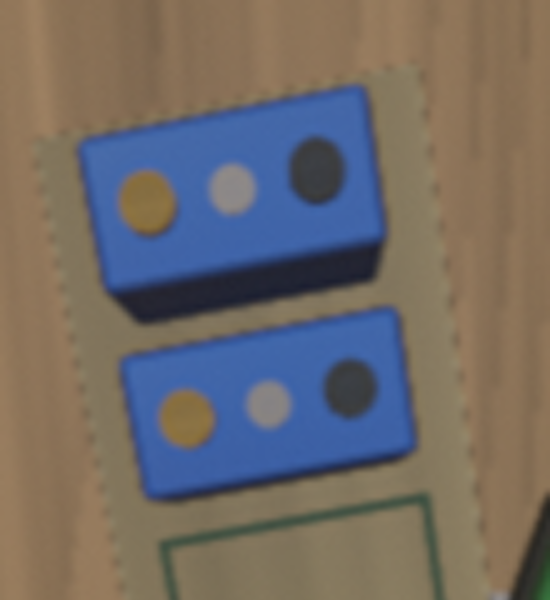

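>>> arm_command:
  motion:
    - [-6,38,0,0,0,0,1]
    - [-6,38,0,0,0,0,1]
    - [-6,38,0,0,0,0,1]
    - [-6,38,0,0,0,0,1]
    - [-6,38,0,0,0,0,1]
    - [-6,38,0,0,0,0,1]
    - [-6,30,0,0,0,0,1]
    - [0,0,0,0,0,0,1]
    - [0,0,0,0,0,0,1]

```text
time_s: 2.45
tcp_pos: [558.7, -79.1, 224.3]
tool_rot: [-0.005, 1.0, 0.001, -0.013]
ft_force: [0.8, 1.7, 0.5]
opening: 93.1
```

```bash
cat >> h.py <<'E'
def rects(f,fn):
    P=cloud(f);Z=P[...,2]
    hsv=cv2.cvtColor(f['frame'],cv2.COLOR_RGB2HSV);H,S,V=[hsv[...,i].astype(int) for i in range(3)]
    m=fn(H,S,V,Z).astype(np.uint8)
    m=cv2.morphologyEx(m,cv2.MORPH_CLOSE,np.ones((9,9)))>0
    m&=fn(0*H+116,0*H+255,0*H+200,Z)|fn(0*H,0*H+255,0*H+200,Z)
    k,l,st,c=cv2.connectedComponentsWithStats(m.astype(np.uint8))
    for i in range(1,k):
        if st[i,4]>150:
            p=P[l==i]; (c2,sz,a)=cv2.minAreaRect(p[:,:2].astype(np.float32))
            print(c[i].round(),st[i,4],'rect',np.round(c2,1),np.round(sz,1),round(a,1),'z',np.median(p[:,2]).round(1))
E
python3 - <<'E'
from h import *
s=arm.get_state(); print(s['tcp_pos'],s['tool_rot'])
f=grab_frame('wrist'); save(f,'w2.png'); np.save('w2.npy',f,allow_pickle=True)
print('blue');rects(f,lambda H,S,V,Z:(H>100)&(H<130)&(S>120)&(V>60)&(Z>48)&(Z<64))
print('red');rects(f,lambda H,S,V,Z:((H<8)|(H>172))&(S>120)&(V>60)&(Z>48)&(Z<64))
E
```

```text
[558.66812493 -79.11551768 224.27817869] [-4.52619056e-03  9.99910606e-01  9.39887562e-04 -1.25463240e-02]
blue
[262. 168.] 1059 rect [567.7 -66.5] [50.4 25.7] 6.2 z 55.0
red
[233.  76.] 988 rect [535.7  29.3] [51.1 25.5] 4.8 z 55.1
```

View pics/w2.png

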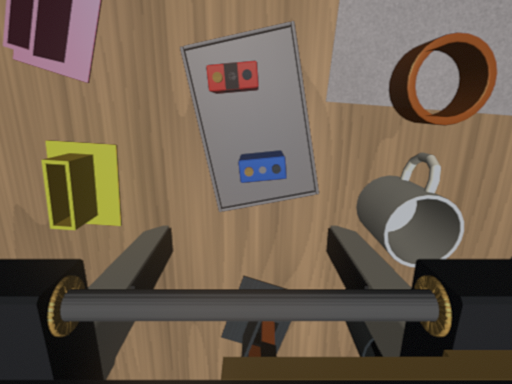

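```bash
cat >> h.py <<'E'
def go(x,y,z,az):
    s=arm.get_state(); Rt=rot(s['tool_rot']); a=np.radians(az)
    T=R.from_matrix(np.array([[np.cos(a),np.sin(a),0],[np.sin(a),-np.cos(a),0],[0,0,-1]]))
    d=Rt.inv().apply(np.array([x,y,z])-s['tcp_pos']); w=(Rt.inv()*T).as_rotvec()
    xa=Rt.as_matrix()[:,0]
    print('t',round(s['time_s'],2),'tcp',s['tcp_pos'].round(1),'az',np.degrees(np.arctan2(xa[1],xa[0])).round(2),'open',round(s['opening'],1),'F',np.round(s['ft_force'],1),'| d',d.round(1),'w',w.round(3), 'q7',s['joints'].round(2)[-1])
E
python3 -c "
from h import *
go(567.7,-66.5,30,6.2)"
```

```text
t 2.5 tcp [558.5 -79.6 224.3] az 0.1 open 92.8 F [-0.   0.5 -0. ] | d [ 14.1 -11.6 194.2] w [-0.009  0.025 -0.107] q7 0.31
```

>>> arm_command:
  motion:
    - [5,-4,30,-0.004,0.01,-0.05,1]
    - [5,-4,30,-0.003,0.01,-0.04,1]
    - [4,-4,30,0,0.005,-0.017,1]
    - [0,0,15,0,0,0,1]
    - [0,0,0,0,0,0,1]

```text
time_s: 2.92
tcp_pos: [576.1, -50.7, 117.4]
tool_rot: [-0.005, 0.998, 0.069, 0.005]
ft_force: [0.2, 0.2, 0.2]
opening: 93.4
```

```bash
python3 -c "
from h import *
go(567.7,-66.5,30,6.2)"
```

```text
t 2.92 tcp [576.1 -50.7 117.4] az 7.9 open 93.4 F [0.2 0.2 0.2] | d [-11.5  15.3  87.1] w [-0.01  -0.011  0.03 ] q7 0.43
```

>>> arm_command:
  motion:
    - [-6,8,15,-0.005,-0.005,0.012,1]
    - [-4,6,12,-0.003,-0.003,0.009,1]
    - [0,0,0,0,0,0,1]
    - [0,0,0,0,0,0,1]

```text
time_s: 3.25
tcp_pos: [570.8, -54.4, 90.2]
tool_rot: [-0.004, 0.998, 0.067, 0.002]
ft_force: [0.4, 0.6, -0.0]
opening: 92.7
```

```bash
python3 -c "
from h import *
go(567.7,-66.5,30,6.2)"
```

```text
t 3.25 tcp [570.8 -54.4  90.2] az 7.68 open 92.7 F [ 0.4  0.6 -0. ] | d [-5.  12.1 60.1] w [-0.008 -0.005  0.026] q7 0.44
```

>>> arm_command:
  motion:
    - [-5,12,10,-0.008,-0.005,0.026,1]
    - [0,0,0,0,0,0,1]
    - [0,0,0,0,0,0,1]

```text
time_s: 3.5
tcp_pos: [570.1, -64.7, 82.2]
tool_rot: [-0.0, 0.998, 0.055, 0.003]
ft_force: [0.3, -0.2, 1.0]
opening: 93.4
```

```bash
python3 -c "
from h import *
go(567.7,-66.5,30,6.2)"
```

```text
t 3.5 tcp [570.1 -64.7  82.2] az 6.36 open 93.4 F [ 0.3 -0.2  1. ] | d [-2.9  1.6 52.1] w [-0.    -0.005  0.003] q7 0.44
```

>>> arm_command:
  motion:
    - [-2,1,15,0,-0.003,0,1]
    - [-1,1,15,0,0,0,1]
    - [0,0,12,0,0,0,1]
    - [0,0,0,0,0,0,1]

```text
time_s: 3.83
tcp_pos: [570.9, -67.5, 42.4]
tool_rot: [0.0, 0.998, 0.055, 0.005]
ft_force: [-0.2, -0.7, 0.1]
opening: 92.9
```

```bash
python3 -c "
from h import *
go(567.7,-66.5,30,6.2)"
```

```text
t 3.83 tcp [570.9 -67.5  42.4] az 6.35 open 92.9 F [-0.2 -0.7  0.1] | d [-3.2 -1.4 12.4] w [ 0.001 -0.01   0.003] q7 0.46
```

>>> arm_command:
  motion:
    - [-4,-1,8,0,-0.01,0.003,1]
    - [-1,0,4,0,0,0,1]
    - [0,0,0,0,0,0,1]

```text
time_s: 4.08
tcp_pos: [566.9, -67.3, 31.2]
tool_rot: [0.001, 0.999, 0.054, 0.001]
ft_force: [-0.1, -0.4, 0.7]
opening: 92.9
```

```bash
python3 - <<'E'
from h import *
go(567.7,-66.5,30,6.2)
f=grab_frame('wrist'); save(f,'w3.png')
E
```

```text
t 4.08 tcp [566.9 -67.3  31.2] az 6.15 open 92.9 F [-0.1 -0.4  0.7] | d [ 0.9 -0.7  1.2] w [ 0.002 -0.003 -0.001] q7 0.46
```

View pics/w3.png

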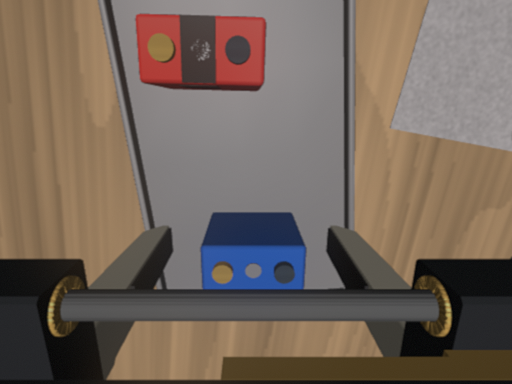

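The blue cell sits centred between the fingers at about (253,250), and the red cell is clear at (200,50). I'll close on the blue one.

>>> arm_command:
  motion:
    - [0,0,0,0,0,0,0.3]
    - [0,0,0,0,0,0,0.3]
    - [0,0,0,0,0,0,0.3]
    - [0,0,0,0,0,0,0.3]
    - [0,0,0,0,0,0,0.3]
    - [0,0,0,0,0,0,0.3]
  squeeze: 25

```text
time_s: 4.63
tcp_pos: [568.6, -67.2, 33.6]
tool_rot: [0.001, 0.999, 0.054, 0.004]
ft_force: [1.2, -0.5, -0.5]
opening: 57.5
```

```bash
python3 - <<'E'
from h import *
go(567.7,-66.5,30,6.2)
f=grab_frame('wrist'); save(f,'w4.png')
print('red');rects(f,lambda H,S,V,Z:((H<8)|(H>172))&(S>120)&(V>60)&(Z>48)&(Z<64))
E
```

```text
t 4.63 tcp [568.6 -67.2  33.6] az 6.18 open 57.5 F [ 1.2 -0.5 -0.5] | d [-0.8 -0.8  3.6] w [ 0.002 -0.007 -0.   ] q7 0.46
red
[200.  51.] 5093 rect [535.9  29.4] [51.7 25.9] 4.8 z 55.0
```

>>> arm_command:
  motion:
    - [0,0,2,0,0,0,0.3]
    - [0,0,1,0,-0.004,0,0.3]
    - [0,0,0,0,0,0,0.3]
    - [0,0,0,0,0,0,0.3]

```text
time_s: 5.02
tcp_pos: [568.8, -67.2, 33.8]
tool_rot: [0.001, 0.999, 0.054, 0.002]
ft_force: [-0.0, 0.2, -1.0]
opening: 51.9
```

```bash
python3 - <<'E'
from h import *
go(567.7,-66.5,30,6.2)
E
```

```text
t 5.02 tcp [568.8 -67.2  33.8] az 6.16 open 51.9 F [-0.   0.2 -1. ] | d [-1.1 -0.8  3.8] w [ 0.001 -0.004 -0.001] q7 0.46
```

>>> arm_command:
  motion:
    - [0,0,-15,0,0,0,0.3]
    - [0,0,-30,0,0,0,0.3]
    - [0,0,-30,0,0,0,0.3]
    - [0,0,-20,0,0,0,0.3]
    - [0,0,-5,0,0,0,0.3]
    - [0,0,0,0,0,0,0.3]

```text
time_s: 5.52
tcp_pos: [565.3, -66.6, 132.8]
tool_rot: [-0.0, 0.999, 0.054, -0.003]
ft_force: [0.3, -0.0, -2.3]
opening: 51.9
```

```bash
python3 - <<'E'
from h import *
go(616.3,220,130,6.6)
f=grab_frame('wrist'); save(f,'w5.png')
E
```

```text
t 5.52 tcp [565.3 -66.6 132.8] az 6.16 open 51.9 F [ 0.3 -0.  -2.3] | d [  81.5 -279.4    2.4] w [-0.001  0.006 -0.008] q7 0.42
```

View pics/w5.png

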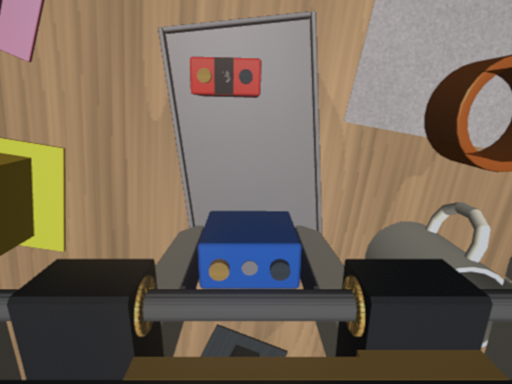

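>>> arm_command:
  motion:
    - [5,-15,0,0,0,0,0.3]
    - [10,-34,-1,0,0,0,0.3]
    - [10,-34,-1,0,0,0,0.3]
    - [10,-34,-1,0,0,0,0.3]
    - [10,-34,-1,0,0,0,0.3]
    - [10,-34,-1,0,0,0,0.3]
    - [10,-34,0,0,0,0,0.3]
    - [5,-18,0,0,0,0,0.3]
    - [0,0,0,0,0,0,0.3]

```text
time_s: 6.32
tcp_pos: [603.2, 181.9, 116.0]
tool_rot: [0.002, 0.999, 0.048, -0.018]
ft_force: [0.5, 0.3, -0.8]
opening: 51.4
```

```bash
python3 - <<'E'
from h import *
go(616.3,220,130,6.6)
E
```

```text
t 6.32 tcp [603.2 181.9 116. ] az 5.49 open 51.4 F [ 0.5  0.3 -0.8] | d [ 16.2 -36.7 -14.7] w [ 0.003  0.036 -0.019] q7 0.01
```

>>> arm_command:
  motion:
    - [6,-8,-12,0.002,0.02,-0.01,0.3]
    - [5,-12,-5,0.001,0.01,-0.006,0.3]
    - [3,-10,-2,0,0.004,-0.003,0.3]
    - [0,0,0,0,0,0,0.3]
    - [0,0,0,0,0,0,0.3]

```text
time_s: 6.73
tcp_pos: [613.0, 211.5, 131.3]
tool_rot: [0.002, 0.998, 0.057, -0.004]
ft_force: [1.1, -0.7, -1.0]
opening: 51.7
```

```bash
python3 - <<'E'
from h import *
go(616.3,220,130,6.6)
E
```

```text
t 6.73 tcp [613.  211.5 131.3] az 6.49 open 51.7 F [ 1.1 -0.7 -1. ] | d [ 4.2 -8.1  1.2] w [ 0.004  0.008 -0.002] q7 -0.03
```

>>> arm_command:
  motion:
    - [4,-8,3,0.003,0.007,-0.002,0.3]
    - [0,0,0,0,0,0,0.3]
    - [0,0,0,0,0,0,0.3]

```text
time_s: 6.98
tcp_pos: [616.9, 217.2, 128.6]
tool_rot: [0.001, 0.998, 0.055, 0.0]
ft_force: [0.7, -0.5, -0.9]
opening: 52.2
```

```bash
python3 - <<'E'
from h import *
go(616.3,220,100,6.6)
f=grab_frame('wrist'); save(f,'w6.png')
print('blue');rects(f,lambda H,S,V,Z:(H>100)&(H<130)&(S>120)&(V>60)&(Z>84)&(Z<97))
rects(f,lambda H,S,V,Z:(H>100)&(H<130)&(S>120)&(V>60)&(Z>120)&(Z<170))
E
```

```text
t 6.98 tcp [616.9 217.2 128.6] az 6.36 open 52.2 F [ 0.7 -0.5 -0.9] | d [-0.3 -2.9 28.5] w [ 0.003 -0.001 -0.004] q7 -0.03
blue
[250. 109.] 2860 rect [607.9 292. ] [50.7 24.7] 6.4 z 91.0
[250. 164.] 2532 rect [612.  256.8] [50.6 26.2] 5.8 z 90.9
[250. 253.] 5727 rect [615.9 218. ] [53.1 26.6] 6.8 z 149.4
```

View pics/w6.png

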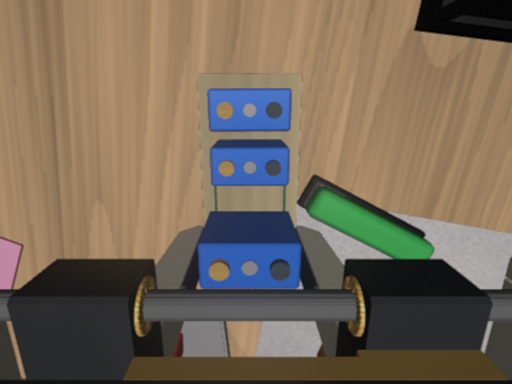

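>>> arm_command:
  motion:
    - [0,-3,8,0.003,0,-0.004,0.3]
    - [0,0,12,0,0,0,0.3]
    - [0,0,12,0,0,0,0.3]
    - [0,0,6,0,0,0,0.3]
    - [0,0,0,0,0,0,0.3]
    - [0,0,0,0,0,0,0.3]

```text
time_s: 7.53
tcp_pos: [615.3, 218.7, 84.6]
tool_rot: [0.0, 0.998, 0.057, -0.002]
ft_force: [0.3, 0.4, -1.2]
opening: 51.7
```

```bash
python3 - <<'E'
from h import *
go(616.7,219.8,70,6.6)
E
```

```text
t 7.53 tcp [615.3 218.7  84.6] az 6.49 open 51.7 F [ 0.3  0.4 -1.2] | d [ 1.5 -0.9 14.6] w [ 0.     0.003 -0.002] q7 -0.02
```

>>> arm_command:
  motion:
    - [2,-1,6,0,0.003,-0.002,0.3]
    - [0,0,5,0,0,0,0.3]
    - [0,0,3,0,0,0,0.3]
    - [0,0,0,0,0,0,0.3]
    - [0,0,0,0,0,0,0.3]

```text
time_s: 7.95
tcp_pos: [618.2, 220.1, 69.6]
tool_rot: [0.0, 0.998, 0.058, 0.001]
ft_force: [-0.5, 0.2, -1.8]
opening: 51.8
```

```bash
python3 - <<'E'
from h import *
go(616.7,219.8,70,6.6)
f=grab_frame('wrist'); save(f,'w7.png')
print('blue');rects(f,lambda H,S,V,Z:(H>100)&(H<130)&(S>120)&(V>60)&(Z>84)&(Z<104))
E
```

```text
t 7.95 tcp [618.2 220.1  69.6] az 6.61 open 51.8 F [-0.5  0.2 -1.8] | d [-1.5  0.2 -0.4] w [ 0.    -0.002  0.   ] q7 -0.01
blue
[247. 118.] 5642 rect [608.  291.8] [50.8 24.9] 6.7 z 91.0
[247. 194.] 4860 rect [612.1 256.3] [50.9 26.6] 6.6 z 90.9
[250. 261.] 4269 rect [617.1 220.8] [53.1 26.4] 5.9 z 90.8
```

View pics/w7.png

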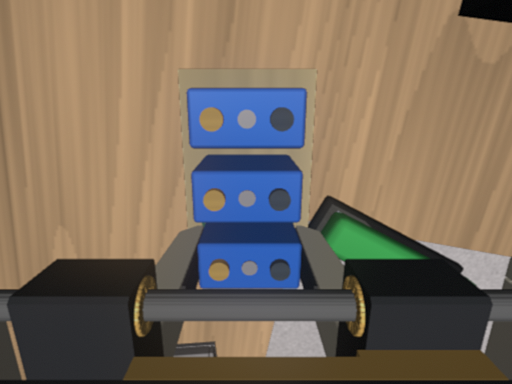

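>>> arm_command:
  motion:
    - [-1,0,1,0,0,0,0.3]
    - [0,0,0,0,0,0,0.6]
    - [0,0,0,0,0,0,0.75]
    - [0,0,0,0,0,0,0.75]
    - [0,0,0,0,0,0,0.75]

```text
time_s: 8.42
tcp_pos: [618.9, 220.4, 71.1]
tool_rot: [-0.0, 0.998, 0.058, 0.003]
ft_force: [0.2, -0.5, -0.0]
opening: 68.8
```

```bash
python3 - <<'E'
from h import *
go(616.7,219.8,70,6.6)
f=grab_frame('wrist'); save(f,'w8.png')
print('blue');rects(f,lambda H,S,V,Z:(H>100)&(H<130)&(S>120)&(V>60)&(Z>84)&(Z<104))
E
```

```text
t 8.42 tcp [618.9 220.4  71.1] az 6.62 open 68.8 F [ 0.2 -0.5 -0. ] | d [-2.3  0.4  1.1] w [-0.001 -0.007  0.   ] q7 -0.01
blue
[245. 117.] 5568 rect [608. 292.] [51.  25.3] 6.6 z 91.0
[246. 193.] 4772 rect [612.1 256.5] [51.  26.1] 6.6 z 90.9
[248. 259.] 4024 rect [617.1 221.1] [51.1 25.9] 6.5 z 90.8
```

>>> arm_command:
  motion:
    - [-2,0,-6,0,-0.005,0,0.75]
    - [-1,0,-15,0,0,0,0.8]
    - [0,0,-30,0,0,0,1]
    - [0,0,-35,0,0,0,1]
    - [0,0,-35,0,0,0,1]
    - [0,0,-25,0,0,0,1]
    - [0,0,0,0,0,0,1]

```text
time_s: 9.05
tcp_pos: [613.4, 219.2, 222.7]
tool_rot: [0.001, 0.998, 0.057, -0.004]
ft_force: [0.8, -0.4, 0.3]
opening: 93.0
```

```bash
python3 - <<'E'
from h import *
go(626,-315,240,6.6)
f=grab_frame('wrist'); save(f,'w9.png')
print('blue');rects(f,lambda H,S,V,Z:(H>100)&(H<130)&(S>120)&(V>60)&(Z>84)&(Z<104))
E
```

```text
t 9.05 tcp [613.4 219.2 222.7] az 6.58 open 93.0 F [ 0.8 -0.4  0.3] | d [-48.8 532.1 -16.2] w [ 0.001  0.007 -0.   ] q7 -0.07
blue
[255. 110.] 1422 rect [607.7 292.4] [50.3 24.2] 6.6 z 91.1
[254. 149.] 1419 rect [611.9 257. ] [50.4 25.2] 6.8 z 91.0
[255. 185.] 1274 rect [616.7 221.4] [50.9 25.2] 5.3 z 91.0
```

View pics/w9.png

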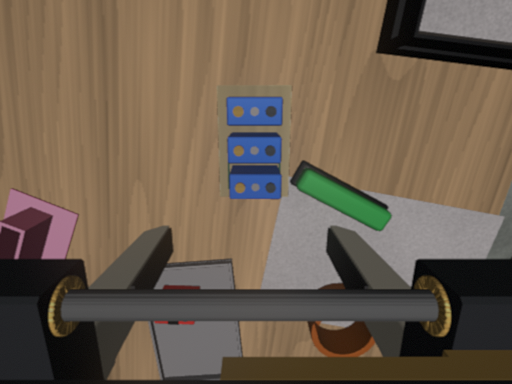

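The sound cell stands upright in the bay at (255,185), in line with the row cells at (255,110) and (254,149), and it's released. Next is the tongs.

>>> arm_command:
  motion:
    - [-2,25,-4,0,0,0,1]
    - [-4,38,-4,0,0,0,1]
    - [-4,38,-4,0,0,0,1]
    - [-4,38,-4,0,0,0,1]
    - [-4,38,-4,0,0,0,1]
    - [-4,38,-4,0,0,0,1]
    - [-4,38,-2,0,0,0,1]
    - [-4,38,-2,0,0,0,1]
    - [-4,38,-2,0,0,0,1]
    - [-4,38,-2,0,0,0,1]
    - [-4,38,-2,0,0,0,1]
    - [-4,38,-2,0,0,0,1]

```text
time_s: 10.1
tcp_pos: [613.7, -224.8, 237.9]
tool_rot: [-0.008, 0.997, 0.072, -0.022]
ft_force: [1.2, -0.2, 0.0]
opening: 92.9
```

```bash
python3 - <<'E'
from h import *
go(626,-315,240,70)
E
```

```text
t 10.1 tcp [ 613.7 -224.8  237.9] az 8.25 open 92.9 F [ 1.2 -0.2  0. ] | d [-0.8 91.  -3.7] w [-0.039  0.028 -1.078] q7 0.64
```

>>> arm_command:
  motion:
    - [-2,28,0,-0.01,0.01,-0.11,1]
    - [-5,28,0,-0.01,0.01,-0.11,1]
    - [-8,22,0,-0.01,0.01,-0.12,1]
    - [0,0,0,0,0,-0.12,1]
    - [0,0,0,0,0,-0.12,1]
    - [0,0,0,0,0,-0.12,1]
    - [0,0,0,0,0,-0.12,1]
    - [0,0,0,0,0,-0.12,1]
    - [0,0,0,0,0,-0.1,1]
    - [0,0,0,0,0,0,1]

```text
time_s: 10.93
tcp_pos: [602.2, -323.2, 217.3]
tool_rot: [-0.011, 0.822, 0.569, -0.018]
ft_force: [-0.2, -0.3, -0.6]
opening: 93.0
```

```bash
python3 - <<'E'
from h import *
go(626,-315,240,70)
f=grab_frame('wrist'); save(f,'w10.png'); np.save('w10.npy',f,allow_pickle=True)
E
```

```text
t 10.93 tcp [ 602.2 -323.2  217.3] az 69.39 open 93.0 F [-0.2 -0.3 -0.6] | d [ 15.6  18.6 -23.6] w [-0.038  0.017 -0.011] q7 1.69
```

View pics/w10.png

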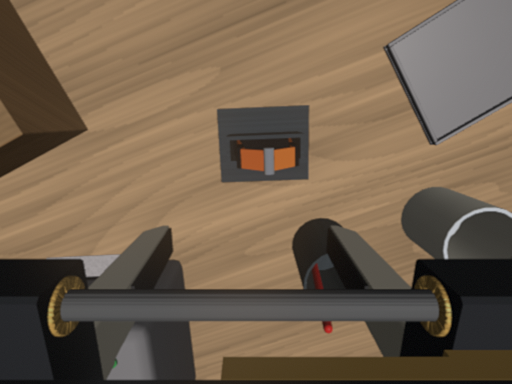

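```bash
python3 - <<'E'
from h import *
f=np.load('w10.npy',allow_pickle=True).item(); P=cloud(f);Z=P[...,2]
hsv=cv2.cvtColor(f['frame'],cv2.COLOR_RGB2HSV);H,S,V=[hsv[...,i].astype(int) for i in range(3)]
w=np.zeros_like(Z,bool); w[95:195,205:320]=1
def rr(m,nm):
    p=P[m&w]; 
    if len(p)<8: print(nm,len(p));return
    c,sz,a=cv2.minAreaRect(p[:,:2].astype(np.float32)); print(nm,len(p),np.round(c,1),np.round(sz,1),round(a,1),'z',p[:,2].min().round(),p[:,2].max().round())
rr((V<75)&(S<90)&(Z<14)&(Z>1.5),'plate')
rr((Z>50)&(Z<62),'standtop')
rr((Z>120),'tongs top'); rr((Z>138),'t138'); rr((Z>144),'t144')
rr((H>5)&(H<20)&(S>170)&(Z>100),'orange')
rr((Z>65)&(Z<120),'mid')
print(P[290,320],P[160,268])
pc=np.zeros_like(w); pc[215:300,290:360]=1
q=P[pc&(Z>60)&(Z<170)&(P[...,0]>600)]; print(q.min(0),q.max(0),len(q))
cv2.imwrite('pics/w10c.png',cv2.cvtColor(cv2.resize(f['frame'][95:195,205:320],None,fx=5,fy=5,interpolation=cv2.INTER_CUBIC),cv2.COLOR_RGB2BGR))
E
```

```text
plate 3906 [ 569.2 -295.7] [107.1  87.5] 71.9 z 3.0 14.0
standtop 596 [ 569.2 -295.4] [82.2 29.8] 71.8 z 50.0 59.0
tongs top 1309 [ 569.  -295.3] [52.1 42.1] 38.5 z 120.0 376.0
t138 595 [ 558.6 -292.6] [20.8 42.9] 74.1 z 138.0 376.0
t144 320 [ 558.  -293.9] [10.1 43.7] 80.0 z 144.0 376.0
orange 845 [ 557.6 -292.4] [45.1 40.1] 71.7 z 116.0 376.0
mid 139 [ 568.9 -295.7] [53.2 17.4] 71.8 z 65.0 120.0
[ 582.02763991 -294.14744073  306.48614997] [ 568.2313823  -296.05292555  148.74882264]
[ 681.66492483 -307.44324607   60.02219705] [ 739.71925202 -263.20469022  102.18762366] 932
```

View pics/w10c.png

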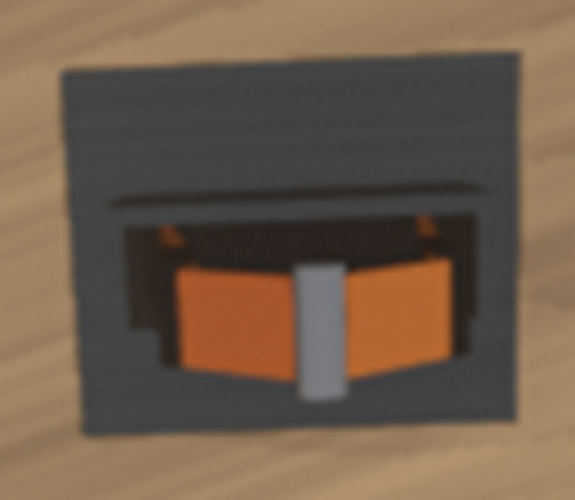

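```bash
python3 - <<'E'
from h import *
go(569,-295.5,210,71.8)
E
```

```text
t 10.98 tcp [ 602. -323.  217.] az 69.19 open 93.1 F [ 0.4 -0.6 -0.3] | d [ 14.1 -40.3   8.3] w [-0.039  0.016 -0.046] q7 1.69
```

>>> arm_command:
  motion:
    - [5,-14,1,-0.015,0.006,-0.02,1]
    - [5,-14,1,-0.012,0.005,-0.015,1]
    - [4,-11,1,-0.01,0.004,-0.01,1]
    - [0,0,0,0,0,0,1]
    - [0,0,0,0,0,0,1]

```text
time_s: 11.4
tcp_pos: [567.2, -294.1, 209.5]
tool_rot: [-0.004, 0.814, 0.581, -0.002]
ft_force: [-0.1, 1.0, -0.1]
opening: 93.2
```

```bash
python3 - <<'E'
from h import *
go(569,-295.5,180,71.8)
E
```

```text
t 11.4 tcp [ 567.2 -294.1  209.5] az 71.09 open 93.2 F [-0.1  1.  -0.1] | d [-0.8  2.4 29.5] w [-0.009 -0.001 -0.012] q7 1.72
```

>>> arm_command:
  motion:
    - [-1,2,15,-0.009,0,-0.012,1]
    - [0,0,20,0,0,0,1]
    - [0,0,20,0,0,0,1]
    - [0,0,10,0,0,0,1]
    - [0,0,0,0,0,0,1]
    - [0,0,0,0,0,0,1]

```text
time_s: 11.9
tcp_pos: [573.6, -298.0, 142.6]
tool_rot: [0.003, 0.812, 0.583, 0.001]
ft_force: [0.1, 0.7, 0.6]
opening: 93.1
```

```bash
python3 - <<'E'
from h import *
go(569,-295.5,91,71.8)
f=grab_frame('wrist'); save(f,'w11.png')
E
```

```text
t 11.9 tcp [ 573.6 -298.   142.6] az 71.36 open 93.1 F [0.1 0.7 0.6] | d [ 1.  -5.5 51.5] w [ 0.006  0.001 -0.008] q7 1.72
```

View pics/w11.png

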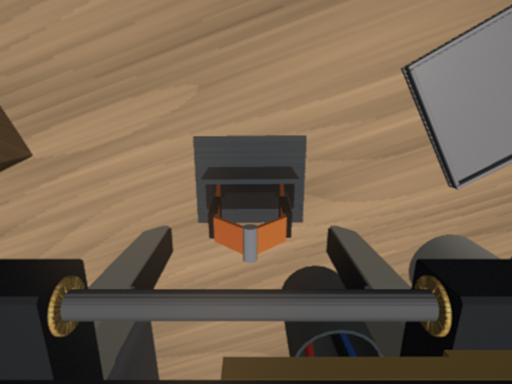

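>>> arm_command:
  motion:
    - [1,-5,10,0.005,0.001,-0.008,1]
    - [0,-1,15,0,0,0,1]
    - [0,-1,12,0,0,0,1]
    - [0,0,5,0,0,0,1]
    - [0,0,0,0,0,0,1]
    - [0,0,0,0,0,0,1]

```text
time_s: 12.45
tcp_pos: [570.1, -296.2, 102.9]
tool_rot: [0.004, 0.81, 0.587, 0.002]
ft_force: [0.3, 0.4, -0.1]
opening: 92.7
```

```bash
python3 - <<'E'
from h import *
go(569,-295.5,91,71.8)
E
```

```text
t 12.45 tcp [ 570.1 -296.2  102.9] az 71.87 open 92.7 F [ 0.3  0.4 -0.1] | d [ 0.3 -1.3 11.9] w [0.01  0.002 0.001] q7 1.73
```

>>> arm_command:
  motion:
    - [0,-2,8,0.009,0.002,0,1]
    - [0,0,4,0,0,0,1]
    - [0,0,0,0,0,0,1]
    - [0,0,0,0,0,0,1]

```text
time_s: 12.78
tcp_pos: [569.4, -296.3, 91.9]
tool_rot: [0.002, 0.81, 0.587, 0.001]
ft_force: [-0.3, -0.2, -0.4]
opening: 93.2
```

```bash
python3 - <<'E'
from h import *
go(569,-295.5,91,71.8)
f=grab_frame('wrist'); save(f,'w12.png')
E
```

```text
t 12.78 tcp [ 569.4 -296.3   91.9] az 71.87 open 93.2 F [-0.3 -0.2 -0.4] | d [ 0.6 -0.6  0.9] w [0.004 0.    0.001] q7 1.73
```

View pics/w12.png

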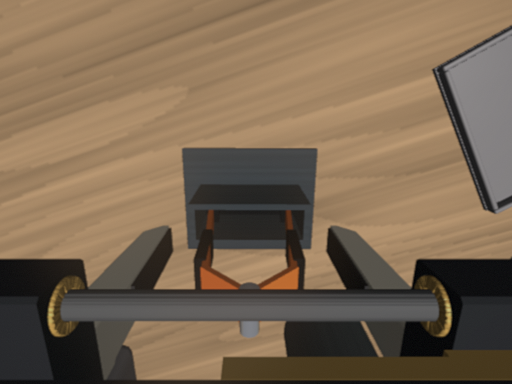

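>>> arm_command:
  motion:
    - [0,0,0,0,0,0,0.62]
    - [0,0,0,0,0,0,0.62]
    - [0,0,0,0,0,0,0.62]
    - [0,0,0,0,0,0,0.6]
    - [0,0,0,0,0,0,0.57]
    - [0,0,0,0,0,0,0.55]
    - [0,0,0,0,0,0,0.55]
    - [0,0,0,0,0,0,0.55]
  squeeze: 25

```text
time_s: 13.5
tcp_pos: [570.0, -296.5, 93.0]
tool_rot: [0.002, 0.81, 0.587, 0.002]
ft_force: [0.3, 0.5, 0.4]
opening: 51.8
```

```bash
python3 - <<'E'
from h import *
go(569,-295.5,91,71.8)
f=grab_frame('wrist'); save(f,'w13.png')
E
```

```text
t 13.5 tcp [ 570.  -296.5   93. ] az 71.87 open 51.8 F [0.3 0.5 0.4] | d [ 0.7 -1.3  2. ] w [0.006 0.    0.001] q7 1.73
```

View pics/w13.png

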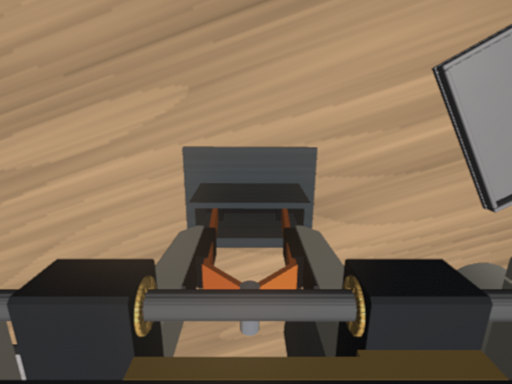

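>>> arm_command:
  motion:
    - [0,0,0,0,0,0,0.54]
    - [0,0,0,0,0,0,0.54]
    - [0,0,-6,0,0,0,0.54]
    - [0,0,-8,0,0,0,0.54]
    - [0,0,-8,0,0,0,0.54]
    - [0,0,-8,0,0,0,0.54]
    - [0,0,0,0,0,0,0.54]

```text
time_s: 14.13
tcp_pos: [569.6, -296.4, 125.8]
tool_rot: [0.002, 0.81, 0.587, 0.001]
ft_force: [0.1, -0.2, 0.1]
opening: 50.7
```

```bash
python3 - <<'E'
from h import *
go(569.7,-296.3,170,71.8)
f=grab_frame('wrist'); save(f,'w14.png')
E
```

```text
t 14.13 tcp [ 569.6 -296.4  125.8] az 71.87 open 50.7 F [ 0.1 -0.2  0.1] | d [  0.1   0.3 -44.2] w [0.005 0.    0.001] q7 1.73
```

View pics/w14.png

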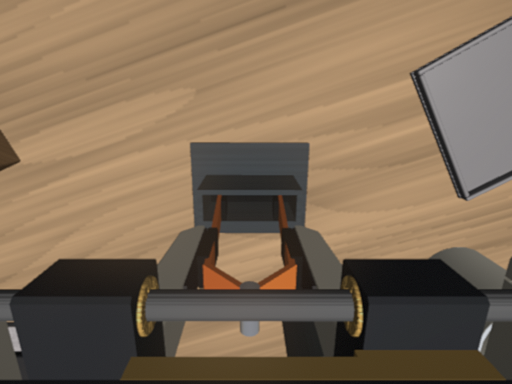

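>>> arm_command:
  motion:
    - [0,0,-12,0,0,0,0.54]
    - [0,0,-15,0,0,0,0.54]
    - [0,0,-15,0,0,0,0.54]
    - [0,0,-15,0,0,0,0.54]
    - [0,0,-10,0,0,0,0.54]
    - [0,0,0,0,0,0,0.54]
    - [0,0,0,0,0,0,0.54]

```text
time_s: 14.77
tcp_pos: [567.5, -295.2, 193.8]
tool_rot: [-0.0, 0.81, 0.587, 0.0]
ft_force: [-0.4, 0.2, -1.2]
opening: 50.2
```

```bash
python3 - <<'E'
from h import *
go(535.9,29.4,195,94.8)
for n in['wrist','scene']: f=grab_frame(n); save(f,n+'15.png')
E
```

```text
t 14.77 tcp [ 567.5 -295.2  193.8] az 71.88 open 50.2 F [-0.4  0.2 -1.2] | d [ 298.7 -131.    -1.1] w [ 0.    -0.001 -0.4  ] q7 1.73
```

View pics/wrist15.png

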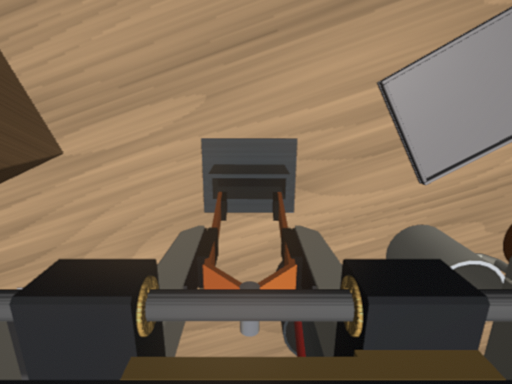

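View pics/scene15.png

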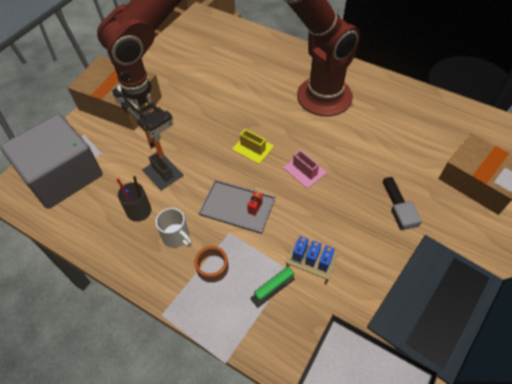

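>>> arm_command:
  motion:
    - [15,-7,0,0,0,-0.03,0.55]
    - [28,-12,-1,0,0,-0.05,0.55]
    - [34,-13,-1,0,0,-0.05,0.55]
    - [35,-11,-1,0,0,-0.05,0.55]
    - [36,-9,-1,0,0,-0.05,0.55]
    - [36,-7,-1,0,0,-0.05,0.55]
    - [36,-5,-1,0,0,-0.05,0.55]
    - [30,-3,0,0,0,-0.04,0.55]
    - [20,-1,0,0,0,-0.02,0.55]
    - [10,0,0,0,0,0,0.55]
    - [0,0,0,0,0,0,0.55]

```text
time_s: 15.78
tcp_pos: [525.2, 3.1, 186.9]
tool_rot: [-0.008, 0.676, 0.737, -0.007]
ft_force: [-0.1, 0.3, -1.0]
opening: 51.4
```

```bash
python3 - <<'E'
from h import *
go(535.9,29.4,190,94.8)
E
```

```text
t 15.78 tcp [525.2   3.1 186.9] az 94.99 open 51.4 F [-0.1  0.3 -1. ] | d [25.3 12.9 -3.3] w [-0.021 -0.002  0.003] q7 1.57
```

>>> arm_command:
  motion:
    - [9,6,-1,-0.01,-0.002,0,0.55]
    - [8,4,-1,-0.005,0,0,0.55]
    - [6,2,-1,-0.005,0,0,0.55]
    - [0,0,0,0,0,0,0.55]
    - [0,0,0,0,0,0,0.55]

```text
time_s: 16.2
tcp_pos: [537.2, 23.0, 188.6]
tool_rot: [0.001, 0.679, 0.734, -0.001]
ft_force: [0.5, 0.2, -1.7]
opening: 51.3
```

```bash
python3 - <<'E'
from h import *
go(535.9,29.4,190,94.8)
for n in['wrist']: f=grab_frame(n); save(f,n+'16.png')
E
```

```text
t 16.2 tcp [537.2  23.  188.6] az 94.43 open 51.3 F [ 0.5  0.2 -1.7] | d [ 6.5 -0.8 -1.5] w [-0.     0.004 -0.006] q7 1.52
```

View pics/wrist16.png

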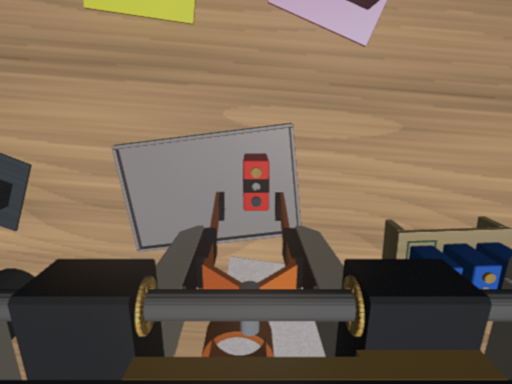

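>>> arm_command:
  motion:
    - [6,-1,5,0,0.003,-0.006,0.55]
    - [0,0,10,0,0,0,0.55]
    - [0,0,5,0,0,0,0.55]
    - [0,0,0,0,0,0,0.55]
    - [0,0,0,0,0,0,0.55]

```text
time_s: 16.67
tcp_pos: [535.2, 26.6, 165.9]
tool_rot: [0.0, 0.678, 0.735, -0.001]
ft_force: [0.2, -0.5, -1.6]
opening: 51.4
```

```bash
python3 - <<'E'
from h import *
go(535.9,29.4,101,94.8)
for n in['wrist']: f=grab_frame(n); save(f,n+'17.png')
rects(f,lambda H,S,V,Z:((H<8)|(H>172))&(S>120)&(V>60)&(Z>48)&(Z<64))
E
```

```text
t 16.67 tcp [535.2  26.6 165.9] az 94.55 open 51.4 F [ 0.2 -0.5 -1.6] | d [ 2.9  1.1 64.9] w [-0.001  0.002 -0.004] q7 1.51
[252. 176.] 586 rect [519.2  28.1] [19.4 24.6] 5.3 z 55.0
[252. 210.] 505 rect [551.1  31.2] [19.1 24.7] 3.8 z 55.0
```

View pics/wrist17.png

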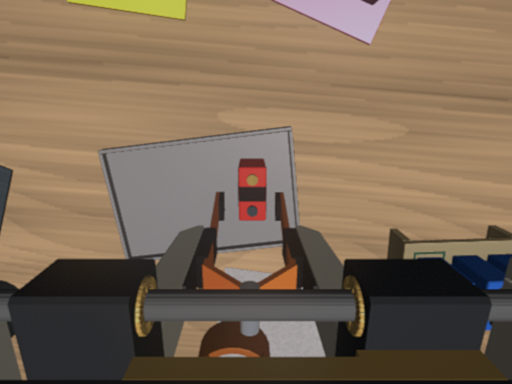

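>>> arm_command:
  motion:
    - [3,1,6,0,0.002,-0.004,0.55]
    - [0,0,10,0,0,0,0.55]
    - [0,0,8,0,0,0,0.55]
    - [0,0,0,0,0,0,0.55]
    - [0,0,0,0,0,0,0.55]

```text
time_s: 17.13
tcp_pos: [536.1, 29.9, 139.4]
tool_rot: [-0.001, 0.677, 0.736, -0.0]
ft_force: [0.2, -0.9, -0.5]
opening: 51.1
```

```bash
python3 - <<'E'
from h import *
go(535.7,29.5,101,94.8)
for n in['wrist']: f=grab_frame(n); save(f,n+'18.png')
E
```

```text
t 17.13 tcp [536.1  29.9 139.4] az 94.79 open 51.1 F [ 0.2 -0.9 -0.5] | d [-0.3 -0.4 38.4] w [-0.001 -0.    -0.   ] q7 1.5
```

View pics/wrist18.png

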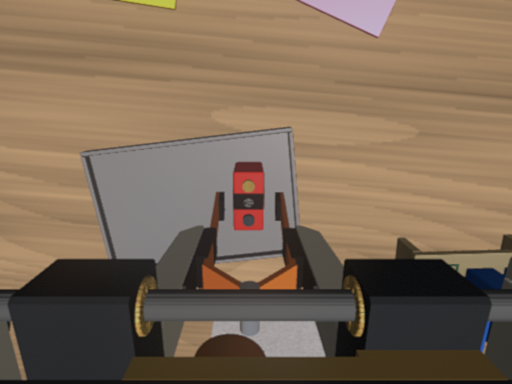

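Red cell (249,200) is centred between the tong tips (219 and 281, 205). I'm descending around it.

>>> arm_command:
  motion:
    - [0,0,8,0,0,0,0.55]
    - [0,0,10,0,0,0,0.55]
    - [0,0,10,0,0,0,0.55]
    - [0,0,5,0,0,0,0.55]
    - [0,0,0,0,0,0,0.55]
    - [0,0,0,0,0,0,0.55]

```text
time_s: 17.68
tcp_pos: [536.4, 29.8, 103.2]
tool_rot: [-0.0, 0.677, 0.736, -0.0]
ft_force: [0.3, 0.1, -0.6]
opening: 51.7
```

```bash
python3 - <<'E'
from h import *
go(535.7,29.5,101,94.8)
for n in['wrist']: f=grab_frame(n); save(f,n+'19.png')
E
```

```text
t 17.68 tcp [536.4  29.8 103.2] az 94.78 open 51.7 F [ 0.3  0.1 -0.6] | d [-0.2 -0.7  2.2] w [-0. -0. -0.] q7 1.5
```

View pics/wrist19.png

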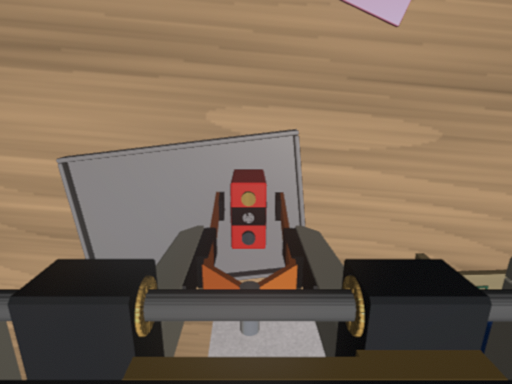

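>>> arm_command:
  motion:
    - [0,0,4,0,0,0,0.55]
    - [0,0,1,0,0,0,0.53]
    - [0,0,0,0,0,0,0.52]
    - [0,0,0,0,0,0,0.5]
    - [0,0,0,0,0,0,0.48]
    - [0,0,0,0,0,0,0.46]
    - [0,0,0,0,0,0,0.42]
    - [0,0,0,0,0,0,0.4]
    - [0,0,0,0,0,0,0.4]
    - [0,0,0,0,0,0,0.4]
  squeeze: 45

```text
time_s: 18.57
tcp_pos: [536.9, 29.7, 98.8]
tool_rot: [0.001, 0.677, 0.736, 0.001]
ft_force: [-0.1, 0.5, -1.2]
opening: 47.1
```

```bash
python3 - <<'E'
from h import *
go(535.7,29.5,101,94.8)
for n in['wrist']: f=grab_frame(n); save(f,n+'20.png')
E
```

```text
t 18.57 tcp [536.9  29.7  98.8] az 94.77 open 47.1 F [-0.1  0.5 -1.2] | d [-0.1 -1.2 -2.2] w [ 0.002 -0.    -0.   ] q7 1.5
```

View pics/wrist20.png

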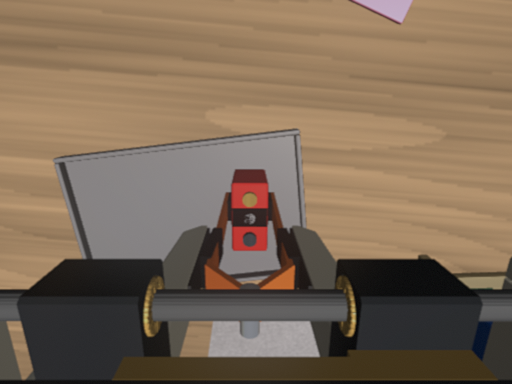

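>>> arm_command:
  motion:
    - [0,0,0,0,0,0,0.4]
    - [0,0,0,0,0,0,0.4]
    - [0,0,-4,0,0,0,0.4]
    - [0,0,-6,0,0,0,0.4]
    - [0,0,-8,0,0,0,0.4]
    - [0,0,-8,0,0,0,0.4]
    - [0,0,0,0,0,0,0.4]
    - [0,0,0,0,0,0,0.4]
  squeeze: 50

```text
time_s: 19.28
tcp_pos: [537.1, 29.8, 128.3]
tool_rot: [0.001, 0.677, 0.736, 0.001]
ft_force: [-0.7, -0.6, -2.2]
opening: 47.7
```

```bash
python3 - <<'E'
from h import *
go(536,29.5,200,94.8)
for n in['wrist']: f=grab_frame(n); save(f,n+'21.png')
E
```

```text
t 19.28 tcp [537.1  29.8 128.3] az 94.77 open 47.7 F [-0.7 -0.6 -2.2] | d [ -0.2  -0.9 -71.7] w [ 0.003 -0.    -0.   ] q7 1.5
```

View pics/wrist21.png

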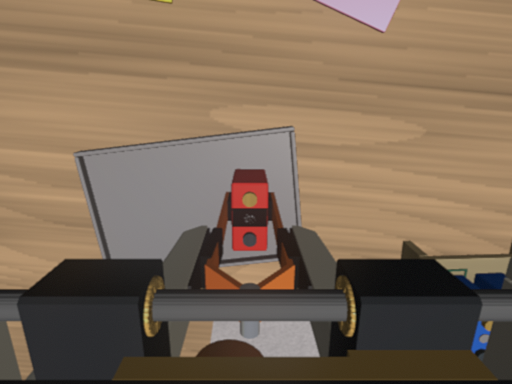

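The red cell hasn't moved in the picture (249,212) while the tray dropped away, so it's lifting with the tongs. I'll keep raising it.

>>> arm_command:
  motion:
    - [0,0,-8,0,0,0,0.4]
    - [0,0,-12,0,0,0,0.4]
    - [0,0,-12,0,0,0,0.4]
    - [0,0,-12,0,0,0,0.4]
    - [0,0,-10,0,0,0,0.4]
    - [0,0,-6,0,0,0,0.4]
    - [0,0,0,0,0,0,0.4]
    - [0,0,0,0,0,0,0.4]
    - [0,0,0,0,0,0,0.4]
    - [0,0,0,0,0,0,0.4]

```text
time_s: 20.17
tcp_pos: [534.8, 29.6, 191.3]
tool_rot: [-0.001, 0.677, 0.736, -0.001]
ft_force: [0.1, -0.1, -1.7]
opening: 47.5
```

```bash
python3 - <<'E'
from h import *
go(536,29.5,200,94.8); print(arm.get_state()['qvel'].round(3))
for n in['wrist','scene','top']:
    f=grab_frame(n); save(f,n+'22.png')
    if n=='wrist':
        P=cloud(f); print(P[192:205,240:260,2].mean().round(), P[212,245].round(1)); rects(f,lambda H,S,V,Z:((H<8)|(H>172))&(S>120)&(V>60)&(Z>130)&(Z<180))
    else: print(n);rects(f,lambda H,S,V,Z:(H>100)&(H<130)&(S>120)&(V>60)&(Z>84)&(Z<104)) if n=='wrist' else None
f=grab_frame('scene')
a=f['frame'][150:290,180:350]; cv2.imwrite('pics/sc22.png',cv2.cvtColor(cv2.resize(a,None,fx=4,fy=4,interpolation=cv2.INTER_CUBIC),cv2.COLOR_RGB2BGR))
go(536,29.5,200,94.8)
E
```

```text
t 20.17 tcp [534.8  29.6 191.3] az 94.78 open 47.5 F [ 0.1 -0.1 -1.7] | d [-0.2  1.1 -8.7] w [-0.002 -0.    -0.   ] q7 1.51
[-0.001  0.006 -0.     0.006 -0.001 -0.002 -0.002]
150.0 [528.9  26.8 147.5]
[249. 212.] 1813 rect [533.1  28.6] [52.2 30.3] 4.0 z 147.3
scene
top
t 20.37 tcp [534.9  29.6 191.3] az 94.78 open 47.3 F [-0.3  1.  -2.1] | d [-0.2  1.  -8.7] w [-0.002 -0.    -0.   ] q7 1.51
```

View pics/wrist22.png

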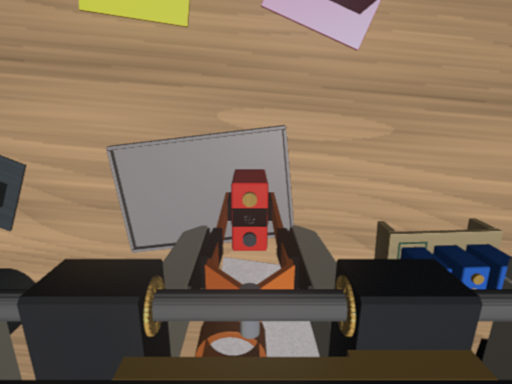

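View pics/sc22.png

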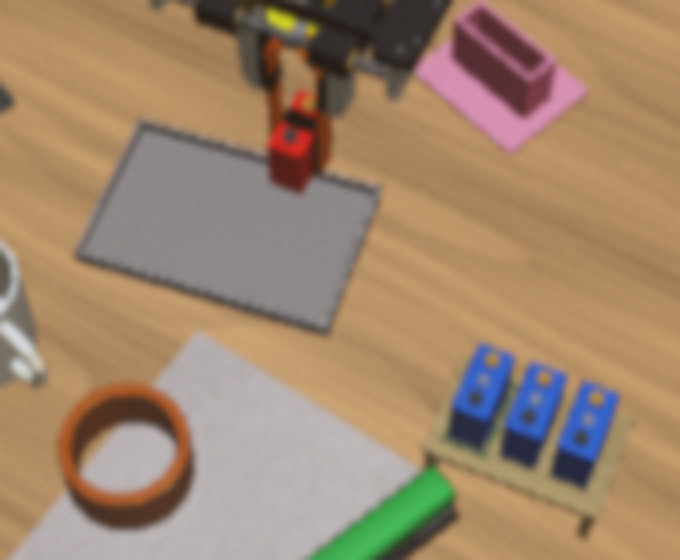

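The red cell's top is at 147 mm, so its underside is at about 97 mm. It's upright and still, and three blue cells stand in line on the shelf. I'm handing the job in.

```bash
python3 - <<'E'
from h import *
print(arm.hand_in()); go(536,29.5,200,94.8)
E
```

```text
the job is handed in; nothing more can be done
None
the job is handed in; nothing more can be done
```

The job is handed in at about 20 s of robot time, with the red cell held up in the tongs. The interface gives no verdict, so these are my own last checks.

- **Sound cell:** it stands released in the green bay, about 1 mm from the bay centre and within about 1.5° of the row. It's upright at row height, and the two row cells stayed where they were measured at the start, within about 1 mm.
- **Tongs and damaged cell:** the tongs came straight up out of the black stand and closed on the red cell across its 26 mm side. The opening at the sleeves was 47.3 mm with the grip set to 50 N. Its underside is about 97 mm above the desk and the tips about 104 mm. It's upright, the arm was at rest, and the tray and stand are clear.
- **Gripper and bystanders:** only the tongs touched the red cell. The desk things in view of the last pictures hadn't moved. I did not measure their positions again, and the state after handing in could not be read.

No check failed or disagreed. The overhead and scene cameras differed by about 6–8 mm early on, so I used wrist-camera measurements for every placement.

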